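Clear the shaker platform and clamp the sample jars

TASK

Get the shaker ready to run: take the red-capped flask and the white beaker that were left on its platform, in the way of the clamping bar, and set them down gently, upright, in the blue tray. Then loosen the black clamp knob, slide the movable bar fully up until it holds both amber jars snug against the rear bar, and turn the knob clockwise tight again so that the bar is locked. Knock nothing over, and leave everything else in the tray and on the bench where it stands.

Things in the scene. Friction and masses are not known exactly. Their poses are not given: they have to be found in the camera images.
- shaker: White laboratory shaker, fixed on the left or right half of the bench (the tray on the other), 320 long (its x) x 270 wide (its y). Origin: centre of its underside; +x points from the dials at the front to the rear bar, z up. Guide rails 22 wide run along both sides (y = -120 and +120), tops 122 above the origin; between them the platform is 214 wide
- platform (a point): Centre of the flat grey platform surface of the shaker, 92 above the bench; its axes are those of the shaker
- rear_bar (a point): Middle of the fixed rear bar, a black roller 20 in diameter along shaker y, its axis at shaker x = +125, 132 above the bench, between blue end blocks 34 x 36 whose tops are 150 above the bench
- clamp_bar (a joint): Travel in m of the movable clamping bar: 0 at the front end, growing as it slides towards the rear bar (shaker +x); the axis of the bar is at shaker x = -0.125 + this value. At 0.160 two jars are held snug between the bars. Free, it slides with about 2 N, and pushing the two jars takes 3 to 8 N more; clamped, it will not slide
- bar_mid (a point): Middle of the movable bar, on its axis, 132 above the bench. The bar is a black roller 20 in diameter and 210 long across the platform (along shaker y), with a blue end block 34 x 36 x 44 high riding on each side rail (block tops 150 above the bench)
- clamp_knob (a joint): Angle in rad of the clamp knob: 0 fully loose (stop), grows turning clockwise seen from above, 1.4 at the tight stop. Below about 0.6 the bar is free; above 1.0 it is clamped tight. It starts clamped. Turning it takes 0.1 to 0.2 N m and it stays where it is left
- knob_grip (a point): Grip point on the vertical axis of the black T-shaped clamp knob, 178 above the bench, on the bar's right-hand end block (shaker y = -120), travelling with the bar. The grip is 52 long (point x) x 13 thick (point y) x 26 high, from 164 to 190 above the bench. Pinched from above across its thickness, it turns, and the bar can be slid by it
- flask: Empty conical glass flask with a red screw cap, 130 g, standing on the platform between the movable bar and the jars. Total height 142, base diameter 82, tapering to a neck of 34 diameter at 92; red cap 36 in diameter from 112 to 142. Origin: centre of its base, z up. Grip it by the cap
- beaker: Empty tall white plastic beaker, 70 g, standing on the platform between the movable bar and the jars; outer diameter 60 (63 at the rim), height 120, wall 3, open top. Origin: centre of its base, z up
- jar_a: Amber glass sample jar with white lid, diameter 70, height 115, 0.24 to 0.48 kg, standing on the platform a little in front of the rear bar. Origin: centre of its base, z up. When snug against the rear bar its origin is at shaker x = +80. The bar pushes it there; it is not to be lifted
- jar_b: The second amber sample jar, the same as jar_a
- tray: Blue plastic tray, heavy, not to be moved, 320 long (its x) x 220 wide (its y) x 35 high, wall and floor 4 thick. Origin: centre of its underside, on the bench, z up; things standing in it have their base 4 above the origin
- low_beaker: Bystander standing in the tray: squat clear glass beaker, diameter 66 (70 at the rim), height 88. Origin: centre of its base
- dropper_bottle: Bystander standing in the tray: small amber bottle with black cap, diameter 36, height 78. Origin: centre of its base
- petri_stack: Bystander on the bench: stack of flat clear dishes, diameter 60, height 71. Origin: centre of its base
- reagent_bottle: Bystander on the bench: amber bottle, diameter 68, height 155. Origin: centre of its base
- wash_bottle: Bystander on the bench: white wash bottle with a red spout, diameter 64, height 160 (190 with the spout). Origin: centre of its base
- measuring_cylinder: Bystander on the bench: slim clear measuring cylinder on a blue foot 66 in diameter, height 205. Origin: centre of its base
- screwdriver: Bystander lying on the bench: screwdriver 180 long with an orange handle 26 thick. Origin: the middle of its underside as it lies
Mind the look-alikes: they are no part of the job. Leave any green or purple look-alike of the beaker alone.

How it is judged:
By the outcome, as a careful person would: the job done as asked, in the order asked, and still so for the second after the job is handed in, with the robot touching nothing.
It also fails if it takes over 70 s, if anything falls off the work surface, if the arm or the gripper's body presses on something with over 40 N, if the wrist force passes 120 N, or if a joint passes its speed limit or range.

ROBOT

A 6-joint arm with a two-finger parallel gripper is mounted at the origin on the work surface. World frame = base frame: x ahead of the robot, y to its left, z up, the work surface at z = 0. Lengths are in m, angles in rad, forces in N, time in s.
With the tool pointing down it reaches from about 0.25 to 0.775 m from the base axis. Payload 4 kg.
Tool frame: the origin (TCP) lies on the front face of the gripper's body, between the roots of the fingers; the fingertips stand 97 mm ahead of it and the grasp point (between the pads) lies 78 mm ahead of it (tcp_to_tips is the distance from the TCP to the fingertips, in m); z points along the fingers, y is the line along which they close (so a half turn about z gives the same grasp; the last joint's range is limited). The gripper opens to 94 mm and grips with 3 to 60 N. Pads are 16 mm wide; open, the fingers measure 119 mm over their backs; the gripper's body (75 mm by 177 mm) begins 78 mm behind the grasp point.
Start: joints at [-1.28, 0.087, 1.371, -0, 1.684, -0.103], TCP at [0.211, -0.508, 0.303] pointing down, gripper open.
Joint ranges: [-3.1, 3.1], [-0.76, 2.03], [0.27, 2.55], [-1.08, 4.22], [0.17, 2.65], [-2.57, 2.57]. Speed limits (rad/s): [2.79, 2.79, 3.14, 3.14, 3.14, 3.14].

INTERFACE

Orientations are given as a rotation vector (axis times angle).
In Python, from cell import state, read_camera, finish_job, regions_of, pinpoint, tcp_to_tips gives the robot as it stands.
- The arm moves only by the tool arm_command, never from a script. Its argument "increments" is one flat list of numbers, 7 for each row, row after row: the turn, a rotation vector about the world's x, y, z scaled (see below), then the shift along the world's x, y, z scaled (see below), then the finger opening in mm, from 0 to 94. In form: [rx, ry, rz, dx, dy, dz, hand, rx, ry, rz, dx, dy, dz, hand, ...]. A call has 1 to 20 rows; each row is the pose to reach, as a shift and turn from the pose commanded when the call began, turning the shorter way round; what a row does not reach only later rows make up. The controller multiplies each number of a shift by 500 mm and each number of a turn by 360 degrees. A row lasts 1/12 s, in which the tool goes at most 41.7 mm and 7.16 degrees, less where a joint would pass 70% of its speed; a pose out of reach is approached as far as the arm can. A call with a number of a shift or a turn outside -1 to 1 is refused whole. A call with a gripper value outside its range is refused whole. The fingers move at their own pace and stop on an object; "newtons" is the grip in N (left out, the last holds). Time passes only in rows, so rows that repeat a pose let the fingers close. It gives the time, the measured TCP pose, the force, the opening and the grip force at its end, in the units of the state.
- state(): the state, without advancing time (a new reading comes with each control period).
- read_camera(name): name is "scene" or "top"; returns a dict with "pixels" (384x512x3 uint8, red, green, blue), "fx", "fy", "cx", "cy" (pixels), "k1" (the pictures are not rectified: a ray, as slopes to the right and down, at radius r is drawn at 1 + k1 r^2 times it, then the intrinsics apply), "rvec" (rotation vector, rad) and "tvec" (3), from world to camera coordinates, as OpenCV has them. Camera axes: x right, y down, z forward; pixel columns grow to the right and rows downward; lengths in m; the calibration is good to about 2 mm. A picture is of the moment at which its call begins. There is no depth.
- finish_job(): hands the job in; it is judged then, once.
Trained networks look in the newest picture that a camera, given by its name, has taken for a name from the list of things; names that differ only in an ending like _2 or _b are one class to them, and where a whole thing is asked for, a point or a joint stands for the part that bears it (a point fixed in the world has none). Each returns a list of dicts, best first, with "conf" (0 to 1); they miss things now and then, are a little off and sometimes report something else, mostly with a low value. They report only what shows in the picture. A call takes as long as a camera call. They do not tell look-alikes from the thing itself.
- regions_of(camera, query): "region" (384x512 bool, what is visible of it) and "location" ([column, row] in pixels, amid what is visible of it).
- pinpoint(camera, query): "location" ([column, row] in pixels: a listed point, or the origin of a listed thing).
The state is a dict: "t": time; "q": joint angles; "joint_velocities": joint speeds; "joint_torque": joint torques, N m; "tcp_pos": TCP position; "tool_rot": TCP orientation; "contact_force": force on the tool from outside, world axes, zero at the start; "ft_torque": the same for the moment, N m; "finger_gap": opening from 0.0 (shut) to 1.0 (fully open); "grasp_force": force on a finger pad.
Only numpy, scipy, OpenCV 4.12 (cv2) and the standard library are available. Lean on these libraries where they do the work, as an engineer would, in place of code of your own. Each camera call takes 0.05 s, during which the arm holds its last target. There are 200 camera calls.

## Working session

There is one attempt and no reset: what is moved stays moved. The work goes in short steps, Python scripts to look and compute and a tool call to move; the robot and the scene stay as the last step left them, time stands still between calls to the robot, and variables do not carry over. Pictures are saved under pics/ and viewed, at most 10 in all, crops included, and the job is handed in when it is done.

Besides the shell and the picture viewer there is one more tool, called after "Call:" as name(argument=value, ...) on one line, values as JSON. arm_command: Moves the arm, as the interface text tells. Shifts and turns lie within -1 to 1; 1 stands for 500 mm of shift or 360 degrees of turn. Its arguments: {"type":"object","properties":{"increments":{"type":"array"},"newtons":{"type":"number"}},"required":["increments"]}

```bash
mkdir -p pics; cat > h.py <<'E'
import numpy as np, cv2
from cell import *
def ray(c,uv):
    K=np.array([[c['fx'],0,c['cx']],[0,c['fy'],c['cy']],[0,0,1.]])
    d=np.array([(uv[0]-c['cx'])/c['fx'],(uv[1]-c['cy'])/c['fy']])
    s=d.copy()
    for _ in range(20): s=d/(1+c['k1']*(s@s))
    R=cv2.Rodrigues(np.array(c['rvec'],float))[0]; t=np.array(c['tvec'],float).ravel()
    return -R.T@t, R.T@np.array([s[0],s[1],1])
def atz(c,uv,z):
    o,d=ray(c,uv); return o+d*(z-o[2])/d[2]
def proj(c,p):
    R=cv2.Rodrigues(np.array(c['rvec'],float))[0]; q=R@np.array(p)+np.array(c['tvec'],float).ravel()
    s=q[:2]/q[2]; s=s*(1+c['k1']*(s@s)); return np.array([c['fx']*s[0]+c['cx'],c['fy']*s[1]+c['cy']])
def tri(c1,u1,c2,u2):
    (a,d),(b,e)=ray(c1,u1),ray(c2,u2)
    d=d/np.linalg.norm(d);e=e/np.linalg.norm(e)
    s=np.linalg.lstsq(np.c_[d,-e],b-a,rcond=None)[0]
    p,q=a+s[0]*d,b+s[1]*e
    return (p+q)/2,np.linalg.norm(p-q)
def save(c,n): cv2.imwrite(n,c['pixels'][:,:,::-1])
E
python3 - <<'E'
from h import *
np.set_printoptions(precision=3,suppress=True)
C={n:read_camera(n) for n in('scene','top')}
for n in C:
    save(C[n],f'pics/{n}0.png'); print(n,ray(C[n],(256,192)))
for q in ['shaker','platform','rear_bar','bar_mid','knob_grip','flask','beaker','jar_a','tray','low_beaker','dropper_bottle','petri_stack','reagent_bottle','wash_bottle','measuring_cylinder','screwdriver']:
    r={n:[x for x in pinpoint(n,q) if x['conf']>.3][:4] for n in C}
    for n in r: print(q,n,[(np.round(x['location'],1).tolist(),round(x['conf'],2)) for x in r[n]])
    for a in r['scene']:
        for b in r['top']:
            p,e=tri(C['scene'],a['location'],C['top'],b['location'])
            if e<.012: print('   ',p,round(e,4))
print(state())
E
```

```text
scene (array([1.228, 0.087, 0.811]), array([-0.694, -0.086, -0.715]))
top (array([ 0.339, -0.007,  1.197]), array([ 0.151,  0.003, -0.989]))
shaker scene [([188.6, 213.6], 0.95), ([142.3, 140.8], 0.33)]
shaker top [([320.2, 180.2], 0.67)]
platform scene [([184.6, 193.6], 0.67)]
platform top [([321.7, 175.8], 0.92)]
    [ 0.554 -0.195  0.088] 0.0035
rear_bar scene [([173.8, 217.6], 0.79)]
rear_bar top [([315.3, 129.2], 0.83)]
    [ 0.681 -0.177  0.138] 0.0035
bar_mid scene [([190.6, 150.7], 0.85)]
bar_mid top [([322.8, 213.7], 0.81)]
    [ 0.439 -0.191  0.145] 0.0115
knob_grip scene [([144.0, 140.4], 0.63), ([194.1, 150.1], 0.32)]
knob_grip top [([375.6, 209.9], 0.54)]
    [ 0.444 -0.323  0.174] 0.0045
flask scene [([208.1, 185.2], 0.64)]
flask top [([304.6, 183.2], 0.83)]
beaker scene [([172.9, 149.6], 0.97), ([165.4, 186.3], 0.84), ([199.4, 157.5], 0.74)]
beaker top [([360.9, 270.9], 0.88), ([326.7, 257.5], 0.69), ([343.4, 180.2], 0.63)]
    [ 0.277 -0.317  0.007] 0.0019
    [ 0.538 -0.254  0.095] 0.0072
    [ 0.318 -0.214  0.016] 0.0011
jar_a scene [([205.7, 214.6], 0.86), ([143.2,
[... 1102 characters left out ...]
der top [([388.8, 151.0], 0.76), ([395.9, 204.7], 0.67)]
    [ 0.643 -0.419  0.022] 0.0002
screwdriver scene [([119.4, 187.1], 0.72)]
screwdriver top [([393.1, 204.5], 0.56), ([389.8, 148.7], 0.32)]
    [ 0.477 -0.426  0.01 ] 0.0033
{'t': 1.7, 'q': array([-1.28 ,  0.087,  1.371, -0.   ,  1.684, -0.103]), 'joint_velocities': array([ 0.001, -0.001,  0.002, -0.002, -0.002, -0.001]), 'joint_torque': array([  0.001, -34.003, -30.259,   0.072,   0.024,  -0.   ]), 'tcp_pos': array([ 0.211, -0.508,  0.303]), 'tool_rot': array([ 3.081,  0.615, -0.   ]), 'contact_force': array([-0.068,  0.147,  0.434]), 'ft_torque': array([-0.003,  0.05 , -0.069]), 'grasp_force': 0.0, 'finger_gap': 0.9999769218760969}
```

View images.

```bash
python3 - <<'E'
import cv2
a=cv2.imread('pics/scene0.png');b=cv2.imread('pics/top0.png')
cv2.imwrite('pics/scene_c.png',cv2.resize(a[100:320,80:380],None,fx=2.6,fy=2.6,interpolation=cv2.INTER_CUBIC))
cv2.imwrite('pics/top_c.png',cv2.resize(b[90:300,100:420],None,fx=2.5,fy=2.5,interpolation=cv2.INTER_CUBIC))
E
```

```text
(no output)
```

View pics/scene_c.png

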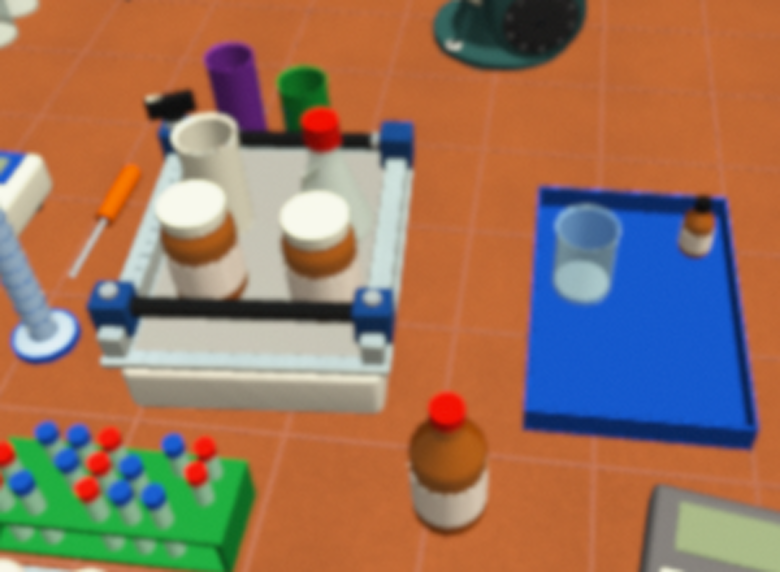

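View pics/top_c.png

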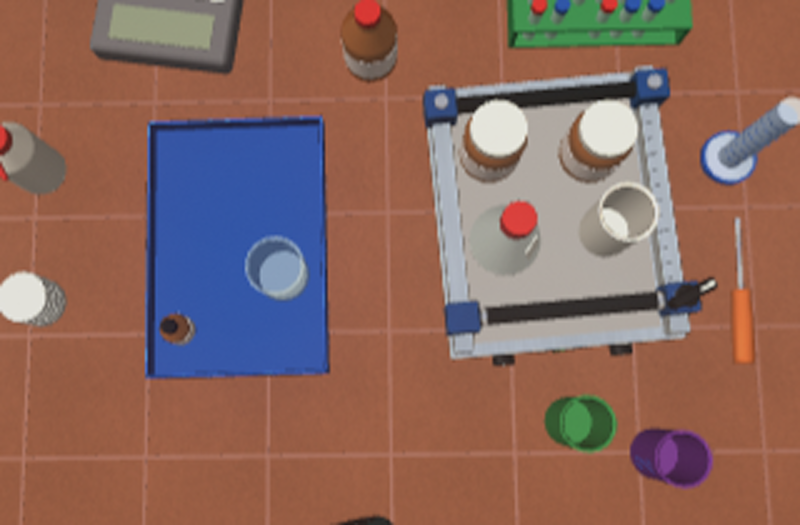

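```bash
python3 - <<'E'
from h import *
np.set_printoptions(precision=4,suppress=True)
C={n:read_camera(n) for n in('scene','top')}
t=C['top']
for uv in [(285.2,216.8),(372,209.2),(276.3,131.6),(361,124)]: print('block',atz(t,uv,.15))
for n in C:
    im=C[n]['pixels']; hsv=cv2.cvtColor(im,cv2.COLOR_RGB2HSV)
    for nm,lo,hi,alt in [('red',(0,200,120),(4,255,255),((176,200,120),(180,255,255))),('blue',(105,120,50),(122,255,255),None)]:
        m=cv2.inRange(hsv,lo,hi)
        if alt: m|=cv2.inRange(hsv,*alt)
        k,_,st,ce=cv2.connectedComponentsWithStats(m)
        for i in range(1,k):
            if st[i,4]>25: print(n,nm,st[i],ce[i])
for q in['flask','beaker','jar_a','clamp_knob']:
  for n in C:
    for r in regions_of(n,q):
        if r['conf']<.3: continue
        ys,xs=np.nonzero(r['region']); print(q,n,round(r['conf'],2),np.round(r['location'],1),xs.min(),xs.max(),ys.min(),ys.max())
a=C['top']['pixels'][165:235,290:400,::-1]; b=C['scene']['pixels'][120:190,120:230,::-1]
o=cv2.resize(np.vstack([a,b[:, :110]]),None,fx=4.2,fy=4.2,interpolation=cv2.INTER_CUBIC); cv2.imwrite('pics/close.png',o)
E
```

```text
block [ 0.4303 -0.0825  0.15  ]
block [ 0.4479 -0.3179  0.15  ]
block [ 0.6713 -0.0637  0.15  ]
block [ 0.6891 -0.3023  0.15  ]
scene red [197 142  14  16 161] [203.8012 149.0248]
scene red [433 200  23  30 226] [445.9292 218.8186]
scene red [245 251  14  15 161] [251.5093 257.913 ]
scene red [114 265  12  18 101] [119.6931 273.1386]
scene red [152 268  11  18  99] [156.8889 276.5152]
scene red [ 77 271   8   8  50] [ 80.4  274.46]
scene red [ 71 280   9   9  58] [ 75.3103 283.9483]
scene red [109 284   9   9  52] [113.4231 287.6731]
scene blue [ 26 121  16  24 213] [ 33.7418 131.8826]
scene blue [227 147  11  14 136] [232.0588 153.4926]
scene blue [ 32 154  57  16 343] [ 56.0758 161.6851]
scene blue [ 282  172   89  100 6787] [325.6104 225.953 ]
scene blue [114 209  19  19 210] [123.8905 218.0762]
scene blue [214 212  17  18 186] [223.0376 220.3817]
scene blue [ 87 225  23  14  51] [ 99.7059 234.8039]
scene blue [ 94 263   8   8  51] [ 97.7647 266.3333]
scene blue [101 264  13  18 115] [107.4087 272.4087]
scene blue [143 267   7   9  49] [146.1429 271.    ]
scene blue [122 276  12  
[... 938 characters left out ...]
cene 0.86 [163.8 162.7] 146 178 145 189
beaker scene 0.65 [195.2 134.6] 187 206 126 150
beaker scene 0.62 [168.9 132.5] 158 182 116 150
beaker top 0.64 [332.9 257.3] 318 346 249 270
beaker top 0.61 [350.7 179.6] 331 362 164 192
beaker top 0.57 [370.8 274. ] 352 383 262 285
beaker top 0.45 [330.6 215.4] 278 386 201 224
jar_a scene 0.76 [154.2 194.4] 140 175 169 214
jar_a scene 0.68 [202.9 193. ] 188 219 174 215
jar_a top 0.95 [339.2 144. ] 324 354 131 163
jar_a top 0.91 [299.2 143.4] 284 310 132 163
jar_a top 0.3 [304.4 185. ] 288 315 171 200
clamp_knob scene 0.5 [202.1 193.9] 188 219 174 216
clamp_knob scene 0.49 [146.  143.9] 136 153 134 147
clamp_knob top 0.57 [375.8 206.7] 367 385 202 214
```

View pics/close.png

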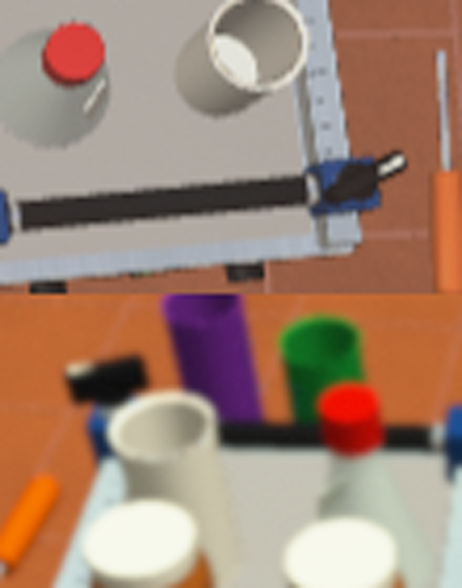

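```bash
python3 - <<'E'
from h import *
np.set_printoptions(precision=4,suppress=True)
C={n:read_camera(n) for n in('scene','top')}
s,t=C['scene'],C['top']
hsv=cv2.cvtColor(t['pixels'],cv2.COLOR_RGB2HSV)
m=cv2.inRange(hsv,(0,180,110),(5,255,255))|cv2.inRange(hsv,(174,180,110),(180,255,255))
k,_,st,ce=cv2.connectedComponentsWithStats(m)
print([(st[i],ce[i]) for i in range(1,k) if st[i,4]>20 and 280<ce[i][0]<330 and ce[i][1]>150])
print('cap',tri(s,(203.8,149),t,(308,177)), atz(t,(307.5,177.3),.234))
print('rim',tri(s,(158.8,151.4),t,(351.4,175.7)), atz(t,(351.4,175.7),.212), atz(s,(158.8,151.4),.212))
k1=[290+325/4.2,165+200/4.2];k2=[290+405/4.2,165+157/4.2]
print('knob',tri(s,(145.5,140),t,(376.9,207.6)),atz(t,k1,.185),atz(t,k2,.185))
e=[(120+69/4.2,120+(378-294)/4.2),(120+144/4.2,120+(372-294)/4.2)]
print([atz(s,x,.185) for x in e])
for q in [(150,122),(322,119),(328,371),(148,376)]: print('tray',atz(t,(100+q[0]/2.5,90+q[1]/2.5),.035))
print('dropper',atz(t,(100+170/2.5,90+325/2.5),.078),'low',atz(t,(100+275/2.5,90+258/2.5),.088))
for q in [(498,129),(608,129)]: print('lid',atz(t,(100+q[0]/2.5,90+q[1]/2.5),.207))
# predicted projections of knob axis & beaker
for p in [(.4391+.1*0,-.2,.132)]: print(proj(t,p),proj(s,p))
E
```

```text
[(array([301, 171,  13,  12, 126], dtype=int32), array([307.3016, 176.7857]))]
cap (array([ 0.5244, -0.1348,  0.2255]), np.float64(0.006310186879961203)) [ 0.5226 -0.1355  0.234 ]
rim (array([ 0.5291, -0.2506,  0.2109]), np.float64(0.0034252842397131727)) [ 0.5293 -0.252   0.212 ] [ 0.5306 -0.2481  0.212 ]
knob (array([ 0.4484, -0.3201,  0.1795]), np.float64(0.004178529695679618)) [ 0.4355 -0.295   0.185 ] [ 0.4618 -0.3462  0.185 ]
[array([ 0.4584, -0.3389,  0.185 ]), array([ 0.4466, -0.2923,  0.185 ])]
tray [0.6908 0.296  0.035 ]
tray [0.6909 0.0792 0.035 ]
tray [0.3775 0.0726 0.035 ]
tray [0.374  0.2897 0.035 ]
dropper [0.4315 0.2545 0.078 ] low [0.5075 0.1307 0.088 ]
lid [ 0.6245 -0.1206  0.207 ]
lid [ 0.6225 -0.2367  0.207 ]
[327.2915 213.6375] [190.2195 154.0679]
```

Call:
arm_command(increments=[0,0,0,0,0,0.2,70,0,0,0,0,0,0.2,70,0,0,0,0,0,0.2,70,-0.05,0,0,0,0,0,70], newtons=15)

```text
t: 2.63
tcp_pos: [0.212, -0.5139, 0.3834]
tool_rot: [2.946, 0.583, -0.028]
contact_force: [0.1, -1.0, 1.8]
finger_gap: 0.765
grasp_force: 0.0
```

```bash
python3 - <<'E'
from cell import *; import numpy as np
from scipy.spatial.transform import Rotation as R
s=state(); A=R.from_rotvec(s['tool_rot']); D=R.from_rotvec([3.081,.615,0])
print(s['t'],s['tcp_pos'],s['tool_rot'],np.degrees((D*A.inv()).as_rotvec()), R.from_rotvec(np.radians([7.16,0,0])).as_rotvec())
E
```

```text
2.6333 [ 0.2120272  -0.51390443  0.38338143] [ 2.94621982  0.58346661 -0.02843021] [7.97761346 0.48807634 0.1728458 ] [0.12496557 0.         0.        ]
```

Call:
arm_command(increments=[0.02,0,0,0,0,0.05,70,0.02,0,0,0,0,0.05,70,0.02,0,0,0,0,0.05,70,0.02,0,0,0,0,0.05,70])

```text
t: 2.97
tcp_pos: [0.2119, -0.511, 0.3999]
tool_rot: [3.078, 0.613, 0.007]
contact_force: [-0.3, 0.1, 2.4]
finger_gap: 0.746
grasp_force: 0.0
```

```bash
cat > d.py <<'E'
from cell import *; import numpy as np,sys
from scipy.spatial.transform import Rotation as R
# usage: d.py gx gy tcpz yaw : deltas in move units for target TCP; tool x at yaw deg, pointing down
np.set_printoptions(precision=4,suppress=True)
x,y,z,th=map(float,sys.argv[1:]); s=state(); A=R.from_rotvec(s['tool_rot'])
a=np.radians(th/2); D=R.from_rotvec([np.pi*np.cos(a),np.pi*np.sin(a),0])
print(s['t'],s['tcp_pos'],'turn',(D*A.inv()).as_rotvec()/(2*np.pi),'shift',(np.array([x,y,z])-s['tcp_pos'])/.5,'F',s['contact_force'],s['finger_gap'],s['q'])
E
python3 d.py .523 -.135 .40 4
```

```text
2.9667 [ 0.2119 -0.511   0.3999] turn [ 0.0005  0.0007 -0.0514] shift [0.6222 0.7521 0.0003] F [-0.2619  0.0891  2.4377] 0.7456510284580146 [-1.2822  0.0943  1.1722  0.0044  1.8715 -0.1031]
```

Tilt corrected. Now hover over the flask.

Call:
arm_command(increments=[0,0,-0.051,0.622,0.752,0,70,0,0,-0.051,0.622,0.752,0,70,0,0,-0.051,0.622,0.752,0,70,0,0,-0.051,0.622,0.752,0,70,0,0,-0.051,0.622,0.752,0,70,0,0,-0.051,0.622,0.752,0,70,0,0,-0.051,0.622,0.752,0,70,0,0,-0.051,0.622,0.752,0,70,0,0,-0.051,0.622,0.752,0,70,0,0,-0.051,0.622,0.752,0,70,0,0,-0.051,0.622,0.752,0,70,0,0,-0.051,0.622,0.752,0,70,0,0,-0.051,0.622,0.752,0,70,0,0,-0.051,0.622,0.752,0,70,0,0,-0.051,0.622,0.752,0,70])

```text
t: 4.22
tcp_pos: [0.5246, -0.1333, 0.4006]
tool_rot: [-3.133, -0.115, -0.035]
contact_force: [0.2, 0.1, 0.8]
finger_gap: 0.746
grasp_force: 0.0
```

```bash
python3 d.py .523 -.135 .297 4; python3 - <<'E'
from h import *
c=read_camera('scene'); a=c['pixels'][60:240,110:310,::-1]; cv2.imwrite('pics/s2.png',cv2.resize(a,None,fx=3.2,fy=3.2,interpolation=cv2.INTER_CUBIC))
E
```

```text
4.2167 [ 0.5246 -0.1333  0.4006] turn [-0.0012  0.0035 -0.0005] shift [-0.0032 -0.0034 -0.2072] F [0.235  0.128  0.7783] 0.7455968581971002 [-0.3606  0.0584  1.2092  0.0155  1.8559  1.1416]
```

View pics/s2.png

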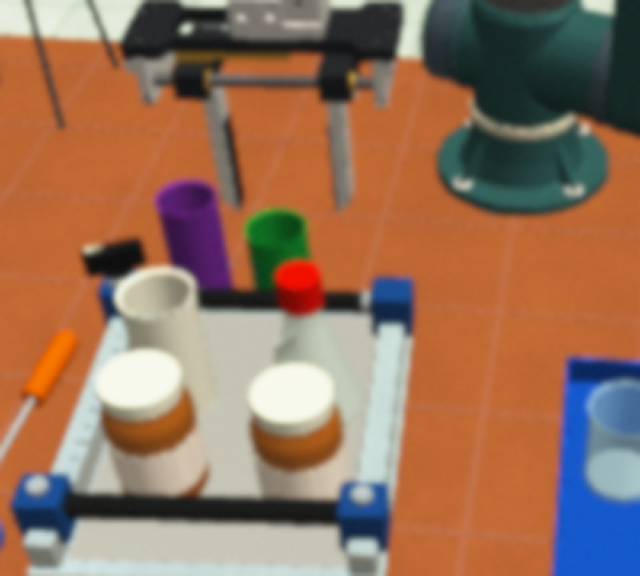

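```bash
python3 d.py .523 -.135 .297 4; python3 - <<'E'
from h import *
c=read_camera('scene');print(proj(c,(.5245,-.1335,.303)),proj(c,(.523,-.135,.234)),proj(c,(.523,-.135,.219)))
E
```

```text
4.2667 [ 0.5237 -0.1336  0.3986] turn [-0.0014  0.003  -0.0003] shift [-0.0014 -0.0028 -0.2032] F [-0.552  -0.505  -0.6492] 0.7435757014090469 [-0.3618  0.0585  1.213   0.0157  1.8559  1.1417]
[199.51890891 123.17408174] [202.22312624 145.84045252] [202.86946332 150.53498352]
```

Call:
arm_command(increments=[-0.001,0.003,0,0,0,-0.07,70,-0.001,0.003,0,0,0,-0.14,70,-0.001,0.003,0,0,0,-0.19,70,-0.001,0.003,0,0,0,-0.203,70,-0.001,0.003,0,0,0,-0.203,70,-0.001,0.003,0,0,0,-0.203,30,-0.001,0.003,0,0,0,-0.203,30,-0.001,0.003,0,0,0,-0.203,30,-0.001,0.003,0,0,0,-0.203,30,-0.001,0.003,0,0,0,-0.203,30,-0.001,0.003,0,0,0,-0.203,30,-0.001,0.003,0,0,0,-0.203,30], newtons=15)

```text
t: 5.32
tcp_pos: [0.5224, -0.1323, 0.2904]
tool_rot: [-3.131, -0.114, 0.019]
contact_force: [-0.5, -1.3, 3.6]
finger_gap: 0.383
grasp_force: 15.0
```

Call:
arm_command(increments=[0,0,0,0,0,0.06,30,0,0,0,0,0,0.12,30,0,0,0,0,0,0.15,30,0,0,0,0.02,0.07,0.15,30,0,0,0,0.04,0.14,0.15,30,0,0,0,0.06,0.21,0.15,30,0,0,0,0.08,0.28,0.15,30,0,0,0,0.1,0.35,0.15,30,0,0,0,0.12,0.42,0.15,30,0,0,0,0.14,0.49,0.15,30,0,0,0,0.16,0.56,0.15,30,0,0,0,0.18,0.63,0.15,30,0,0,0,0.19,0.69,0.13,30,0,0,0,0.196,0.734,0.08,30,0,0,0,0.196,0.734,0.02,30,0,0,0,0.196,0.734,-0.05,30,0,0,0,0.196,0.734,-0.1,30,0,0,0,0.196,0.734,-0.12,30,0,0,0,0.196,0.734,-0.12,30])

```text
t: 6.9
tcp_pos: [0.6184, 0.2346, 0.2245]
tool_rot: [-3.132, -0.114, 0.036]
contact_force: [-0.3, -0.2, -2.2]
finger_gap: 0.377
grasp_force: 15.0
```

```bash
python3 d.py .62 .235 .202 4; python3 - <<'E'
from h import *
c=read_camera('scene'); a=c['pixels'][60:310,110:410,::-1]; cv2.imwrite('pics/s3.png',cv2.resize(a,None,fx=2.3,fy=2.3,interpolation=cv2.INTER_CUBIC))
E
python3 d.py .62 .235 .202 4
```

```text
6.9 [0.6184 0.2346 0.2245] turn [-0.001  -0.0037 -0.0005] shift [ 0.0031  0.0008 -0.0449] F [-0.3086 -0.2473 -2.1788] 0.3767829272820623 [0.2722 0.3708 1.1852 0.0123 1.6061 1.7705]
6.95 [0.6196 0.2348 0.2278] turn [-0.0012 -0.0028 -0.0005] shift [ 0.0009  0.0004 -0.0516] F [ 0.8024 -0.3452 -1.9603] 0.38262428058133685 [0.272  0.3688 1.1811 0.0123 1.6067 1.7705]
```

View pics/s3.png

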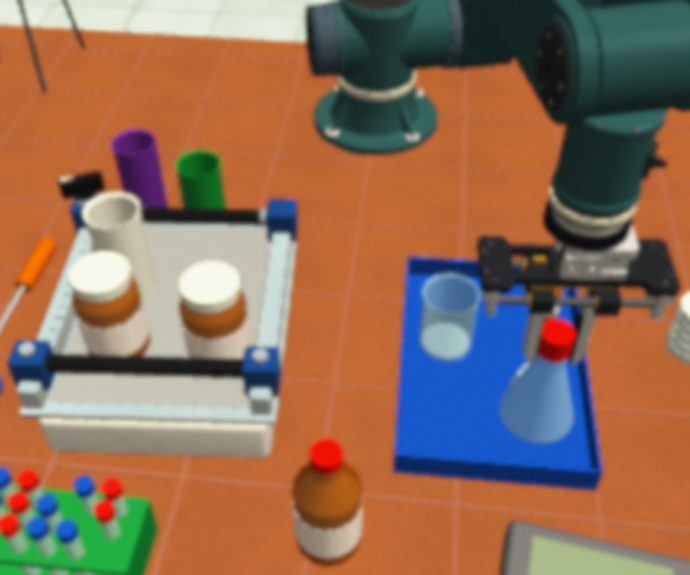

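Call:
arm_command(increments=[0,0,0,0,0,-0.02,30,0,0,0,0,0,-0.036,30,0,0,0,0,0,-0.042,30,0,0,0,0,0,-0.044,30,0,0,0,0,0,-0.046,30,0,0,0,0,0,-0.046,30])

```text
t: 7.45
tcp_pos: [0.6203, 0.2348, 0.2069]
tool_rot: [-3.13, -0.114, 0.02]
contact_force: [-0.4, 0.1, -2.2]
finger_gap: 0.38
grasp_force: 15.0
```

Call:
arm_command(increments=[0,0,0,0,0,-0.003,30,0,0,0,0,0,-0.006,30,0,0,0,0,0,-0.008,30,0,0,0,0,0,-0.01,30,0,0,0,0,0,-0.01,30])

```text
t: 7.87
tcp_pos: [0.6202, 0.2349, 0.2023]
tool_rot: [-3.13, -0.114, 0.02]
contact_force: [-0.4, -0.7, 0.9]
finger_gap: 0.381
grasp_force: 15.0
```

Call:
arm_command(increments=[0,0,0,0,0,-0.002,30,0,0,0,0,0,-0.003,30,0,0,0,0,0,-0.003,42,0,0,0,0,0,-0.003,60,0,0,0,0,0,-0.003,70,0,0,0,0,0,-0.003,70,0,0,0,0,0,0.06,94,0,0,0,0,0,0.14,94,0,0,0,0,0,0.22,94,0,0,0,0,0,0.3,94,0,0,0,0,0,0.3,94])

```text
t: 8.78
tcp_pos: [0.6214, 0.2353, 0.3628]
tool_rot: [-3.126, -0.114, -0.006]
contact_force: [0.2, 0.1, 2.3]
finger_gap: 0.974
grasp_force: 0.0
```

```bash
python3 d.py .53 -.25 .352 4
```

```text
8.7833 [0.6214 0.2353 0.3628] turn [-0.0022  0.0005 -0.0005] shift [-0.1829 -0.9706 -0.0215] F [0.1615 0.0849 2.3266] 0.9736757915299414 [0.272  0.3451 0.9463 0.0127 1.8434 1.7734]
```

Call:
arm_command(increments=[-0.002,0,0,-0.183,-0.97,0,94,-0.002,0,0,-0.183,-0.97,0,94,-0.002,0,0,-0.183,-0.97,0,94,-0.002,0,0,-0.183,-0.97,0,94,-0.002,0,0,-0.183,-0.97,0,94,-0.002,0,0,-0.183,-0.97,0,94,-0.002,0,0,-0.183,-0.97,0,94,-0.002,0,0,-0.183,-0.97,0,94,-0.002,0,0,-0.183,-0.97,0,94,-0.002,0,0,-0.183,-0.97,0,94,-0.002,0,0,-0.183,-0.97,0,94,-0.002,0,0,-0.183,-0.97,0,94,-0.002,0,0,-0.183,-0.97,0,94,-0.002,0,0,-0.183,-0.97,0,94,-0.002,0,0,-0.183,-0.97,0,94,-0.002,0,0,-0.183,-0.97,0,94])

```text
t: 10.12
tcp_pos: [0.529, -0.2488, 0.3515]
tool_rot: [3.136, 0.117, -0.022]
contact_force: [-0.0, -0.2, 0.6]
finger_gap: 1.003
grasp_force: 0.0
```

```bash
python3 - <<'E'
from h import *
np.set_printoptions(precision=4,suppress=True)
c=read_camera('scene'); b=read_camera('top')
a=np.vstack([c['pixels'][60:230,110:410],b['pixels'][120:290,140:440]])[:,:,::-1]; cv2.imwrite('pics/s4.png',cv2.resize(a,None,fx=1.75,fy=1.75,interpolation=cv2.INTER_CUBIC))
print(proj(c,(.53,-.25,.255)))
E
python3 d.py .53 -.25 .268 4
```

```text
[154.7515 137.6011]
10.2167 [ 0.5291 -0.2486  0.3517] turn [ 0.0006 -0.0022 -0.0008] shift [ 0.0018 -0.0028 -0.1673] F [0.5633 0.567  0.7081] 1.0022211194109438 [-0.5318  0.1674  1.1854 -0.0105  1.7985  0.9617]
```

View pics/s4.png

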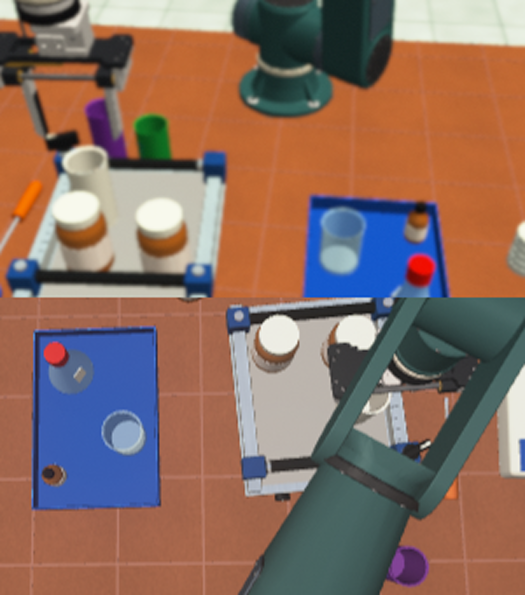

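Call:
arm_command(increments=[0,-0.002,0,0.001,-0.002,-0.06,94,0,-0.002,0,0.001,-0.002,-0.11,94,0,-0.002,0,0.001,-0.002,-0.15,94,0,-0.002,0,0.001,-0.002,-0.165,94,0,-0.002,0,0.001,-0.002,-0.165,94,0,-0.002,0,0.001,-0.002,-0.165,50,0,-0.002,0,0.001,-0.002,-0.165,50,0,-0.002,0,0.001,-0.002,-0.165,50,0,-0.002,0,0.001,-0.002,-0.165,50,0,-0.002,0,0.001,-0.002,-0.165,50,0,-0.002,0,0.001,-0.002,-0.165,50], newtons=8)

```text
t: 11.13
tcp_pos: [0.5294, -0.2512, 0.2701]
tool_rot: [3.135, 0.114, 0.0]
contact_force: [-1.2, 0.9, 2.4]
finger_gap: 0.672
grasp_force: 8.0
```

```bash
python3 d.py .62 .13 .36 4
```

```text
11.1333 [ 0.5294 -0.2512  0.2701] turn [ 0.0007  0.     -0.0004] shift [0.1812 0.7625 0.1797] F [-1.1718  0.8607  2.3997] 0.6717972123936954 [-0.5382  0.1742  1.338  -0.0038  1.6268  0.9599]
```

Call:
arm_command(increments=[0,0,0,0,0,0.06,50,0,0,0,0,0,0.12,50,0,0,0,0,0,0.18,50,0,0,0,0,0.07,0.2,50,0,0,0,0,0.14,0.2,50,0,0,0,0,0.21,0.2,50,0,0,0,0,0.28,0.2,50,0,0,0,0,0.35,0.2,50,0,0,0,0,0.42,0.2,50,0,0,0,0.03,0.49,0.2,50,0,0,0,0.06,0.56,0.2,50,0,0,0,0.1,0.63,0.2,50,0,0,0,0.14,0.7,0.18,50,0,0,0,0.18,0.75,0.13,50,0,0,0,0.181,0.762,0.07,50,0,0,0,0.181,0.762,0,50,0,0,0,0.181,0.762,-0.07,50,0,0,0,0.181,0.762,-0.13,50,0,0,0,0.181,0.762,-0.15,50,0,0,0,0.181,0.762,-0.15,50])

```text
t: 12.8
tcp_pos: [0.6178, 0.1296, 0.1896]
tool_rot: [3.135, 0.114, -0.016]
contact_force: [0.1, -1.0, -1.4]
finger_gap: 0.674
grasp_force: 8.0
```

Call:
arm_command(increments=[0,0,0,0,0,-0.004,50,0,0,0,0,0,-0.008,50,0,0,0,0,0,-0.012,50,0,0,0,0,0,-0.015,50,0,0,0,0,0,-0.017,50,0,0,0,0,0,-0.017,50])

```text
t: 13.3
tcp_pos: [0.6198, 0.1299, 0.1861]
tool_rot: [3.136, 0.114, -0.001]
contact_force: [0.8, 0.1, -1.2]
finger_gap: 0.672
grasp_force: 8.0
```

Call:
arm_command(increments=[0,0,0,0,0,-0.003,50,0,0,0,0,0,-0.005,50,0,0,0,0,0,-0.007,50,0,0,0,0,0,-0.009,50,0,0,0,0,0,-0.009,50])

```text
t: 13.72
tcp_pos: [0.6202, 0.13, 0.1822]
tool_rot: [3.136, 0.114, 0.001]
contact_force: [0.6, -0.4, 4.4]
finger_gap: 0.671
grasp_force: 8.0
```

Call:
arm_command(increments=[0,0,0,0,0,0,66,0,0,0,0,0,0,76,0,0,0,0,0,0,84,0,0,0,0,0,0,84,0,0,0,0,0,0.06,84,0,0,0,0,0,0.14,84,0,0,0,0,0,0.22,84,0,0,0,0,0,0.3,70,0,0,0,0,0,0.34,70,0,0,0,0,0,0.34,60])

```text
t: 14.55
tcp_pos: [0.6207, 0.13, 0.3588]
tool_rot: [3.137, 0.114, 0.018]
contact_force: [0.7, -0.4, 1.4]
finger_gap: 0.718
grasp_force: 0.0
```

```bash
python3 d.py .4483 -.319 .35 -65
```

```text
14.55 [0.6207 0.13   0.3588] turn [ 0.0014  0.0013 -0.1921] shift [-0.3448 -0.898  -0.0176] F [ 0.7273 -0.4452  1.3775] 0.7183939116498037 [ 0.1186  0.2701  1.0492 -0.0039  1.8114  1.6159]
```

```bash
python3 - <<'E'
from h import *
np.set_printoptions(precision=4,suppress=True)
c=read_camera('top'); s=read_camera('scene')
# model silhouettes of grip box for angles vs dark pixels
def score(cam,box,ang,ctr):
    u0,v0,u1,v1=box; S=8
    im=cam['pixels'][v0:v1,u0:u1].astype(float)
    hsv=cv2.cvtColor(cam['pixels'][v0:v1,u0:u1],cv2.COLOR_RGB2HSV)
    dark=((hsv[...,2]<75)|((hsv[...,1]<60)&(hsv[...,2]<120))).astype(float)
    a=np.radians(ang); pts=[]
    for x in(-.026,.026):
        for y in(-.0065,.0065):
            for z in(.164,.19):
                pts.append(proj(cam,(ctr[0]+x*np.cos(a)-y*np.sin(a),ctr[1]+x*np.sin(a)+y*np.cos(a),z)))
    h=cv2.convexHull(np.array((np.array(pts)-[u0,v0]+.5)*S,np.int32))
    m=np.zeros((dark.shape[0]*S,dark.shape[1]*S),np.uint8); cv2.fillConvexPoly(m,h,1)
    m=cv2.resize(m.astype(np.float32),dark.shape[::-1],interpolation=cv2.INTER_AREA)
    return np.minimum(m,dark).sum()/np.maximum(m,dark).sum()
for cam,box in((c,(366,196,390,218)),(s,(132,128,156,148))):
    best=sorted([(score(cam,box,a,(x,y)),a,x,y) for a in range(85,150,3) for x in np.arange(.442,.457,.003) for y in np.arange(-.326,-.311,.003)],reverse=True)[:5]
    print(np.array(best))
a=np.hstack([cv2.resize(c['pixels'][185:225,350:400],(500,400),interpolation=cv2.INTER_CUBIC)[:, :400],cv2.resize(s['pixels'][120:160,125:165],(400,400),interpolation=cv2.INTER_CUBIC)])
cv2.imwrite('pics/k.png',a[:,:,::-1])
E
```

```text
[[  0.6143 115.       0.448   -0.314 ]
 [  0.6102 118.       0.448   -0.314 ]
 [  0.6079 118.       0.445   -0.311 ]
 [  0.6027 115.       0.445   -0.311 ]
 [  0.6011 121.       0.445   -0.311 ]]
[[  0.7659 124.       0.451   -0.314 ]
 [  0.7645 127.       0.451   -0.314 ]
 [  0.761  121.       0.451   -0.314 ]
 [  0.7583 130.       0.451   -0.314 ]
 [  0.7554 118.       0.451   -0.314 ]]
```

View pics/k.png

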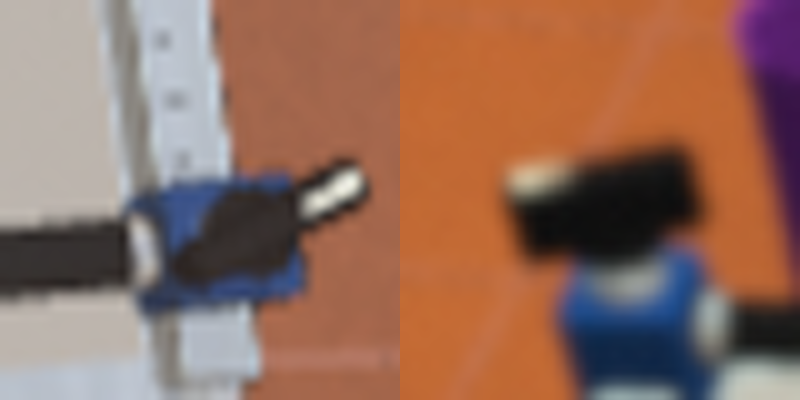

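Call:
arm_command(increments=[0,0,-0.184,-0.345,-0.896,0,50,0,0,-0.184,-0.345,-0.896,0,50,0,0,-0.184,-0.345,-0.896,0,50,0,0,-0.184,-0.345,-0.896,0,50,0,0,-0.184,-0.345,-0.896,0,50,0,0,-0.184,-0.345,-0.896,0,50,0,0,-0.184,-0.345,-0.896,0,50,0,0,-0.184,-0.345,-0.896,0,50,0,0,-0.184,-0.345,-0.896,0,50,0,0,-0.184,-0.345,-0.896,0,50,0,0,-0.184,-0.345,-0.896,0,50,0,0,-0.184,-0.345,-0.896,0,50,0,0,-0.184,-0.345,-0.896,0,50,0,0,-0.184,-0.345,-0.896,0,50,0,0,-0.184,-0.345,-0.896,0,50,0,0,-0.184,-0.345,-0.896,0,50])

```text
t: 15.98
tcp_pos: [0.4476, -0.3167, 0.35]
tool_rot: [2.692, -1.617, -0.008]
contact_force: [0.2, -0.7, -0.3]
finger_gap: 0.531
grasp_force: 0.0
```

```bash
python3 d.py .4485 -.3185 .259 -62; python3 - <<'E'
from h import *
c=read_camera('scene'); print(proj(c,(.4485,-.3185,.25)))
a=c['pixels'][90:170,100:200,::-1]; cv2.imwrite('pics/s5.png',cv2.resize(a,None,fx=5,fy=5,interpolation=cv2.INTER_CUBIC))
E
```

```text
15.9833 [ 0.4476 -0.3167  0.35  ] turn [-0.0002 -0.0008 -0.0001] shift [ 0.0018 -0.0036 -0.182 ] F [ 0.228  -0.7473 -0.2876] 0.5305149473050623 [-0.7181  0.0822  1.2832 -0.0024  1.7811  1.9338]
[139.41703701 118.54047484]
```

View pics/s5.png

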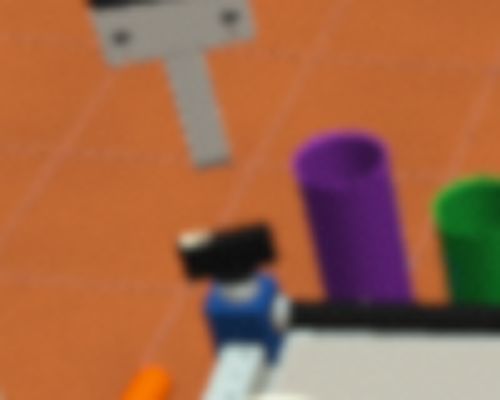

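Call:
arm_command(increments=[0,0,0,0.002,-0.003,-0.06,50,0,0,0,0.002,-0.003,-0.11,50,0,0,0,0.002,-0.003,-0.15,50,0,0,0,0.002,-0.003,-0.17,50,0,0,0,0.002,-0.003,-0.18,50,0,0,0,0.002,-0.003,-0.18,50])

```text
t: 16.53
tcp_pos: [0.4483, -0.3187, 0.2602]
tool_rot: [2.691, -1.617, -0.008]
contact_force: [0.4, 0.2, -0.3]
finger_gap: 0.534
grasp_force: 0.0
```

Call:
arm_command(increments=[0,0,0,0,0,0,10,0,0,0,0,0,0,10,0,0,0,0,0,0,10,0,0,0,0,0,0,10,0,0,0,0,0,0,10,0,0,0,0,0,0,10], newtons=20)

```text
t: 17.03
tcp_pos: [0.4481, -0.3203, 0.2634]
tool_rot: [2.688, -1.618, -0.001]
contact_force: [-6.9, -4.1, 5.9]
finger_gap: 0.151
grasp_force: 12.0
```

Call:
arm_command(increments=[0,0,0,-0.003,-0.0015,0,10,0,0,0,-0.003,-0.0015,0,10,0,0,0,-0.003,-0.0015,0,10], newtons=30)

```text
t: 17.28
tcp_pos: [0.4473, -0.3207, 0.2634]
tool_rot: [2.69, -1.619, 0.002]
contact_force: [-1.0, -0.2, 6.4]
finger_gap: 0.136
grasp_force: 38.9
```

```bash
python3 -c "
from cell import *;s=state();print(s['tcp_pos'],s['contact_force'],s['ft_torque'],s['finger_gap']*94,s['grasp_force'],s['tool_rot'])"
```

```text
[ 0.44730255 -0.32073476  0.26341167] [-0.9513178  -0.23341461  6.38697399] [ 0.166561   -0.01842302  0.02045156] 12.74961273625064 38.91572083812207 [ 2.68980721e+00 -1.61882540e+00  1.75421890e-03]
```

Call:
arm_command(increments=[0,0,0.018,0,0,0,10,0,0,0.036,0,0,0,10,0,0,0.054,0,0,0,10,0,0,0.072,0,0,0,10,0,0,0.09,0,0,0,10,0,0,0.108,0,0,0,10,0,0,0.108,0,0,0,10])

```text
t: 17.87
tcp_pos: [0.4473, -0.3205, 0.2634]
tool_rot: [3.074, -0.625, 0.002]
contact_force: [-0.7, 0.1, 5.5]
finger_gap: 0.138
grasp_force: 38.9
```

```bash
cat > st.py <<'E'
from cell import *; import numpy as np
s=state(); r=s['tool_rot']
print(np.round(s['tcp_pos'],4),np.round(s['contact_force'],1),np.round(s['ft_torque'],2),s['finger_gap']*94,s['grasp_force'],'yaw',np.degrees(2*np.arctan2(r[1],r[0])))
E
python3 st.py
```

```text
[ 0.4473 -0.3205  0.2634] [-0.7  0.1  5.5] [0.29 0.04 0.07] 12.93042006622169 38.94097056007013 yaw -22.980422035075748
```

Call:
arm_command(increments=[0,0,0.018,0,0,0,10,0,0,0.036,0,0,0,10,0,0,0.054,0,0,0,10,0,0,0.072,0,0,0,10,0,0,0.09,0,0,0,10,0,0,0.09,0,0,0,10])

```text
t: 18.37
tcp_pos: [0.4472, -0.3204, 0.2634]
tool_rot: [3.126, 0.255, 0.003]
contact_force: [-0.7, 0.4, 6.3]
finger_gap: 0.14
grasp_force: 34.2
```

```bash
python3 st.py
```

```text
[ 0.4472 -0.3204  0.2634] [-0.7  0.4  6.3] [ 0.37  0.11 -0.62] 13.18279324340257 34.23298071051249 yaw 9.309312657934504
```

Call:
arm_command(increments=[0,0,-0.008,0,0,0.002,10,0,0,-0.008,0.02,0.0015,0.002,10,0,0,-0.008,0.04,0.003,0.002,10,0,0,-0.008,0.06,0.0045,0.002,10,0,0,-0.008,0.08,0.006,0.002,10,0,0,-0.008,0.1,0.0075,0.002,10,0,0,-0.008,0.12,0.009,0.002,10,0,0,-0.008,0.14,0.0105,0.002,10,0,0,-0.008,0.16,0.012,0.002,10,0,0,-0.008,0.18,0.0135,0.002,10,0,0,-0.008,0.2,0.015,0.002,10,0,0,-0.008,0.21,0.0155,0.002,10,0,0,-0.008,0.21,0.0155,0.002,10])

```text
t: 19.45
tcp_pos: [0.5544, -0.3121, 0.2634]
tool_rot: [3.132, 0.176, 0.005]
contact_force: [1.4, 1.7, 6.0]
finger_gap: 0.138
grasp_force: 37.3
```

```bash
python3 st.py
```

```text
[ 0.5544 -0.3121  0.2634] [1.4 1.7 6. ] [ 0.27 -0.28 -0.39] 13.009056263876651 37.29497035732493 yaw 6.437191578302034
```

Call:
arm_command(increments=[0,0,-0.003,0.008,0.0006,0,10,0,0,-0.003,0.016,0.0012,0,10,0,0,-0.003,0.024,0.0018,0,10,0,0,-0.003,0.032,0.0024,0,10,0,0,-0.003,0.04,0.003,0,10,0,0,-0.003,0.048,0.0036,0,10,0,0,-0.003,0.056,0.0042,0,10,0,0,-0.003,0.062,0.0046,0,10,0,0,-0.003,0.066,0.0049,0,10,0,0,-0.003,0.07,0.005,0,10])

```text
t: 20.28
tcp_pos: [0.5871, -0.3097, 0.2634]
tool_rot: [3.134, 0.145, -0.003]
contact_force: [-4.9, 2.0, 6.4]
finger_gap: 0.137
grasp_force: 36.1
```

```bash
python3 st.py
```

```text
[ 0.5871 -0.3097  0.2634] [-4.9  2.   6.4] [ 0.4   0.78 -0.14] 12.890728800478243 36.09976634499617 yaw 5.306390742335932
```

Call:
arm_command(increments=[0,0,0,0.003,0,0,10,0,0,0,0.006,0.0005,0,10,0,0,0,0.009,0.0007,0,10,0,0,0,0.012,0.001,0,10,0,0,0,0.015,0.001,0,10,0,0,0,0.018,0.0013,0,10,0,0,0,0.02,0.0015,0,10,0,0,0,0.02,0.0015,0,10])

```text
t: 20.95
tcp_pos: [0.5964, -0.309, 0.2634]
tool_rot: [3.135, 0.145, -0.006]
contact_force: [-6.3, 1.5, 8.5]
finger_gap: 0.136
grasp_force: 36.1
```

```bash
python3 st.py
```

```text
[ 0.5964 -0.309   0.2634] [-6.3  1.5  8.5] [ 0.43  1.19 -0.16] 12.77645940270053 36.097114695003256 yaw 5.28555215610099
```

Call:
arm_command(increments=[0,0,0,0.002,0,0,10,0,0,0,0.004,0,0,10,0,0,0,0.006,0.0005,0,10,0,0,0,0.006,0.0005,0,10])

```text
t: 21.28
tcp_pos: [0.5993, -0.3088, 0.2634]
tool_rot: [3.135, 0.145, -0.006]
contact_force: [-7.0, 1.4, 7.4]
finger_gap: 0.138
grasp_force: 36.1
```

Call:
arm_command(increments=[0,0,0,0.002,0,0,10,0,0,0,0.004,0,0,10,0,0,0,0.004,0,0,10])

```text
t: 21.53
tcp_pos: [0.601, -0.3087, 0.2634]
tool_rot: [3.135, 0.144, -0.007]
contact_force: [-7.4, 1.3, 8.4]
finger_gap: 0.14
grasp_force: 36.1
```

Call:
arm_command(increments=[0,0,0,0.002,0,0,10,0,0,0,0.004,0,0,10,0,0,0,0.006,0,0,10,0,0,0,0.006,0,0,10])

```text
t: 21.87
tcp_pos: [0.6021, -0.3087, 0.2634]
tool_rot: [3.136, 0.143, -0.016]
contact_force: [-13.5, 2.8, 9.5]
finger_gap: 0.134
grasp_force: 36.2
```

Call:
arm_command(increments=[0,0,0,0.002,0,0,10,0,0,0,0.004,0,0,10,0,0,0,0.004,0,0,10])

```text
t: 22.12
tcp_pos: [0.6027, -0.3087, 0.2633]
tool_rot: [3.137, 0.142, -0.022]
contact_force: [-18.1, 3.6, 10.9]
finger_gap: 0.138
grasp_force: 36.2
```

```bash
python3 st.py
```

```text
[ 0.6027 -0.3087  0.2633] [-18.1   3.6  10.9] [ 0.66  3.09 -0.09] 13.010607132265392 36.18166281608865 yaw 5.193170951523557
```

Call:
arm_command(increments=[0,0,-0.019,0,0,0,10,0,0,-0.038,0,0,0,10,0,0,-0.057,0,0,0,10,0,0,-0.076,0,0,0,10,0,0,-0.095,0,0,0,10,0,0,-0.114,0,0,0,10,0,0,-0.133,0,0,0,10,0,0,-0.152,0,0,0,10,0,0,-0.171,0,0,0,10,0,0,-0.19,0,0,0,10,0,0,-0.2,0,0,0,10,0,0,-0.2,0,0,0,10])

```text
t: 23.12
tcp_pos: [0.6028, -0.3093, 0.2634]
tool_rot: [2.613, -1.728, -0.022]
contact_force: [-17.9, 1.6, 10.4]
finger_gap: 0.137
grasp_force: 37.1
```

```bash
python3 st.py
```

```text
[ 0.6028 -0.3093  0.2634] [-17.9   1.6  10.4] [ 0.39  3.   -0.1 ] 12.906336725837951 37.066641667624936 yaw -66.94995343278788
```

Call:
arm_command(increments=[0,0,-0.012,0,0,0,10,0,0,-0.022,0,0,0,10,0,0,-0.03,0,0,0,10,0,0,-0.03,0,0,0,10])

```text
t: 23.45
tcp_pos: [0.6027, -0.3094, 0.2634]
tool_rot: [2.44, -1.964, -0.021]
contact_force: [-18.4, 0.6, 10.7]
finger_gap: 0.136
grasp_force: 36.8
```

```bash
python3 st.py
```

```text
[ 0.6027 -0.3094  0.2634] [-18.4   0.6  10.7] [0.32 3.05 0.49] 12.817100295969583 36.81779039092362 yaw -77.64513669775903
```

Call:
arm_command(increments=[0,0,0,-0.004,0,0,10,0,0,0,-0.008,0,0,10,0,0,0,-0.01,0,0,10,0,0,0,-0.01,0,0,10])

```text
t: 23.78
tcp_pos: [0.6014, -0.3092, 0.2634]
tool_rot: [2.448, -1.963, -0.006]
contact_force: [-5.4, -0.8, 6.4]
finger_gap: 0.137
grasp_force: 35.6
```

```bash
python3 st.py
```

```text
[ 0.6014 -0.3092  0.2634] [-5.4 -0.8  6.4] [0.09 0.98 0.43] 12.910018624342745 35.63205680111423 yaw -77.4471722462416
```

Call:
arm_command(increments=[0,0,0,-0.003,0,0,10,0,0,0,-0.004,0,0,10,0,0,0,-0.004,0,0,20,0,0,0,-0.004,0,0,40,0,0,0,-0.004,0,0,50,0,0,0,-0.004,0,0,50,0,0,0,-0.004,0,0,50,0,0,0,-0.004,0,0.06,50,0,0,0,-0.004,0,0.14,50,0,0,0,-0.004,0,0.22,50,0,0,0,-0.004,0,0.3,50,0,0,0,-0.08,0,0.36,50,0,0,0,-0.16,-0.04,0.36,50,0,0,0,-0.24,-0.08,0.36,50,0,0,0,-0.32,-0.12,0.36,50,0,0,0,-0.4,-0.16,0.36,50,0,0,0,-0.48,-0.2,0.36,50,0,0,0,-0.5,-0.2,0.36,50,0,0,0,-0.5,-0.2,0.36,50])

```text
t: 25.37
tcp_pos: [0.3474, -0.4109, 0.4419]
tool_rot: [2.439, -1.974, -0.008]
contact_force: [1.0, 0.0, -0.2]
finger_gap: 0.532
grasp_force: 0.0
```

```bash
python3 - <<'E'
from h import *
np.set_printoptions(precision=4,suppress=True)
c=read_camera('scene'); b=read_camera('top')
a=np.vstack([c['pixels'][110:300,90:390],b['pixels'][110:290,130:430]])[:,:,::-1]; cv2.imwrite('pics/s6.png',cv2.resize(a,None,fx=1.6,fy=1.6,interpolation=cv2.INTER_CUBIC))
r={(n,q):[(np.round(x['location'],1).tolist(),round(x['conf'],2)) for x in pinpoint(n,q)[:2]] for n in('scene','top') for q in('bar_mid','rear_bar','knob_grip')}
print(r)
cams={'scene':c,'top':b}
for q in('bar_mid','rear_bar','knob_grip'): print(q,tri(c,r['scene',q][0][0],b,r['top',q][0][0]))
E
python3 st.py
```

```text
{('scene', 'bar_mid'): [([178.6, 190.6], 0.77)], ('scene', 'rear_bar'): [([173.6, 217.0], 0.73)], ('scene', 'knob_grip'): [([128.3, 176.6], 0.78), ([171.5, 216.3], 0.23)], ('top', 'bar_mid'): [([318.3, 158.2], 0.86)], ('top', 'rear_bar'): [([314.2, 127.6], 0.58), ([179.8, 161.5], 0.52)], ('top', 'knob_grip'): [([369.3, 150.1], 0.4), ([194.8, 194.0], 0.31)]}
bar_mid (array([ 0.5954, -0.1848,  0.1422]), np.float64(0.009821200281788643))
rear_bar (array([ 0.6838, -0.1745,  0.144 ]), np.float64(0.005894455489293138))
knob_grip (array([ 0.6033, -0.3089,  0.186 ]), np.float64(0.0023108556468176725))
[ 0.3528 -0.4086  0.4416] [-0.6  0.3 -0.1] [ 0.09 -0.04 -0.  ] 49.94027433387019 0.0 yaw -77.4389467923199
```

View pics/s6.png

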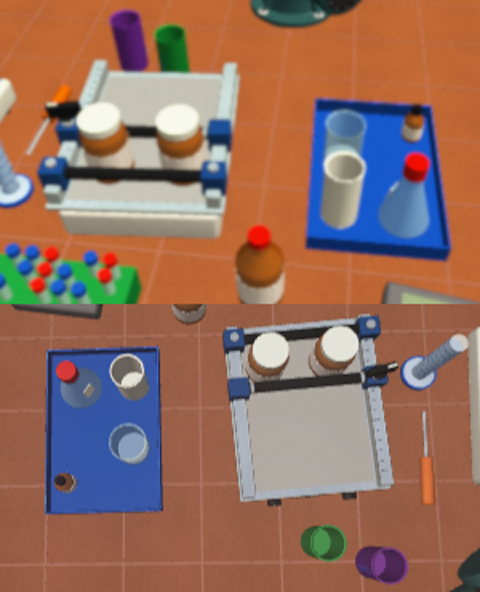

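```bash
python3 -c "
from cell import *
print(finish_job())"
```

```text
the job is handed in; nothing more can be done
None
```

The shaker is ready and the job is handed in at about 26 s of the 70 s allowed: the flask and white beaker stand upright in the tray, the bar is up against both jars, and the knob is turned clockwise to its stop and locked. The last pictures show nothing knocked over.

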